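# Load a fixture block into the sloping rack behind its gravity catch

### The arm

A 6-joint arm with a two-finger parallel gripper is mounted at the origin on a cart in front of the work surface, level with it; the furniture and walls round the work are solid. World frame = base frame: x ahead of the robot, y to its left, z up, the work surface at z = 0. Lengths are in mm, angles in degrees, forces in N, time in s.
With the tool pointing down it reaches from about 350 to 850 mm from the base axis. Payload 8.1 kg.
Tool frame: the origin (TCP) lies on the centre line of the jaws, within the pads' length; the fingertips stand 11 mm ahead of it and the grasp point (between the pads) lies 8 mm behind it; z points along the fingers, y is the direction in which the jaws open and shut (so a half turn about z gives the same grasp; the last joint's range is limited). The gripper opens to 85 mm and grips with 20 to 120 N. Pads are 22 mm wide; open, the fingers measure 114 mm over their backs; the gripper's body (76 mm by 85 mm) begins 54 mm behind the grasp point. The pads swing forward as they close: fully open they stand 13 mm farther back than shut.
Start: joints at [65.982, 7.471, 85.268, -0, 87.261, -4.893], TCP at [196.56, 566.895, 242.292] pointing down, gripper open.
Joint ranges: [-169.43, 169.43], [-51.17, 129.36], [1.28, 143.12], [-76.62, 256.62], [0, 156.53], [-152.29, 152.29]. Speed limits (degrees/s): [136.94, 136.94, 159.86, 180, 180, 180].

### API

Orientations are given as [roll, pitch, yaw] about the fixed x, y, z axes, in that order (R = Rz(yaw) Ry(pitch) Rx(roll)).
In Python, from bench import telemetry, viewer, r gives the robot as it stands.
- The arm moves only by the shell command python3 -m inch 'ROWS' [FORCE]. ROWS is JSON, a list of rows, each a list of 3 entries, a list of its own where there are three numbers: the shift along the tool's x, y, z in cm, then the turn, a rotation vector about the tool's x, y, z in rad, then the opening, from 0 (shut) to 1 (fully open). A call has 1 to 20 rows; each row is the pose to reach, as a shift and turn from the pose commanded when the call began, along the tool's axes at that moment; what a row does not reach only later rows make up. A row lasts 1/10 s, in which the tool goes at most 50 mm and 8.59 degrees, less where a joint would pass 70% of its speed; a pose out of reach is approached as far as the arm can. A call with a gripper value outside its range is refused whole. The fingers move at their own pace and stop on an object; FORCE is the grip in N (left out, the last holds). Time passes only in rows, so rows that repeat a pose let the fingers close. It gives the time, the measured TCP pose, the force and the opening at its end, in the units of the state.
- telemetry.sense(): the state, without advancing time (a new reading comes with each control period).
- viewer.snapshot(name): name is "scene" or "top" or "wrist"; returns the picture (480x640x3 uint8, red, green, blue); there is no depth.
- viewer.camera_model(name): a dict with "fx", "fy", "cx", "cy" (pixels), "cam_to_world" (4x4, takes a point from camera to world coordinates); the wrist camera has in their place "mount" (4x4, takes a point from camera to tool coordinates, whose origin is the TCP and whose axes are the flange's). Camera axes: x right, y down, z forward; pixel columns grow to the right and rows downward; lengths in mm; the calibration is good to about 2 mm. A picture is of the moment at which its call begins: read the wrist's pose just before it. camera_model takes no time and is no camera call.
- r.hand_in(): hands the job in, once; it reports no verdict.
The state is a dict: "time": time; "joint_pos": joint angles; "qd": joint speeds; "joint_efforts": joint torques, N m; "tool_pos": TCP position; "tcp_rot": TCP orientation; "ft_force": force on the tool from outside, world axes, zero at the start; "wrist_torque": the same for the moment, N m; "finger_gap": finger opening in mm.
Only numpy, scipy, OpenCV 4.12 (cv2) and the standard library are available. Lean on these libraries where they do the work, as an engineer would, in place of code of your own. Each camera call takes 0.05 s, during which the arm holds its last target.

### The job

Load the oblong fixture block into the sloping rack: lay it flat in the lower end of the track, lengthwise and short of the catch, then slide it up the track so that the block's own edge lifts the hinged catch, on until it is fully home at the end stop and the catch has dropped behind it. Let go and leave it there; do not touch the catch with the gripper, and leave the square block, the lens mount and the dial gauge where they are.

Things in the scene. Friction and masses are not known exactly. Their poses are not given: they have to be found in the camera images.
- oblong_block: The block to load: oblong light metal fixture block, 40 (x) x 60 (y) x 22 mm (z), with two pins of diameter 6 mm, 6 mm high, on the long middle line of its top. 0.09 to 0.16 kg, loose on the bench, right way up. Origin: centre of its underside; y is along its 60 mm length. Grip it across the 40 mm width. Either end may go first.
- track: Fixed sloping track, rising at 25 degrees. Origin: on its floor, where the centre of the block's underside is when the block touches the end stop. x: up the slope along the track; y: across; z: square to the floor (25 degrees from vertical). Floor from x = -133 to +55 mm, 72 mm wide.
- entry (a point): On the middle of the track floor at track x = -106 mm: where the centre of the block's underside goes when it is laid in the lower end, 13 mm short of touching the catch. The side rails are 6 mm high and 4 mm thick: 44 mm apart inside from track x = -48 mm upward, below that flaring out to 59 mm apart at x = -110 mm.
- end_stop (a point): Middle of the end stop's lower face, at track x = +30 mm, 8 mm over the floor. The stop is 52 mm wide, 16 mm high, rigid.
- rack: The whole fixed rack (base plate 176 x 84 mm on the bench). Origin: on the bench under the middle of the base plate; x is the horizontal direction in which the track rises. The track origin is at x = +35, z = +80 mm here.
- catch (a joint): Hinge of the gravity catch, rad: 0 = down (at rest), grows as the nose lifts (up to 0.9); it falls back by its own weight, about 80 g. A sliding block meets its ramp with the block's centre at about track x = -93 mm and lifts it to about 0.21; it drops only when the block is within about 3 mm of the end stop.
- catch_pivot (a point): Pivot of the catch, beyond the end stop, at track x = +46, z = 12 mm. The catch is a 10 mm wide steel bar over the middle of the track, from the pivot back over the block's place to a forked nose 22 mm wide; when down its underside is 30 mm and its top 36 mm over the floor.
- catch_nose (a point): Middle between the lowest points of the nose's two prongs (5 mm wide, one each side of the block's pins), at track x = -36, z = 5 mm when down. Their ramps fall from 28 mm over the floor at about x = -72 mm to 5 mm at x = -39 mm; their square rear faces at x = -33 mm stand 3 mm behind a block that is home.
- square_block: Bystander: square dark fixture block, 50 x 50 x 18 mm with two pins on top, loose on the bench. Origin: centre of its underside.
- lens_mount: Bystander: round lens mount, diameter 22 mm, 22 mm high, standing loose on the bench. Origin: centre of its underside.
- dial_gauge: Bystander: dial gauge lying on the bench, 129 x 57 x 19 mm, loose. Origin: centre of its underside.

How it is judged:
By the outcome, as a careful person would: the job done as asked, in the order asked, and still so for the second after the job is handed in, with the robot touching nothing.
It also fails if it takes over 45 s, if anything falls off the work surface, if the arm or the gripper's body presses on something with over 40 N, if the wrist force passes 120 N, or if a joint passes its speed limit or range.

## Working session

There is one attempt and no reset: what is moved stays moved. The work goes in short steps, Python scripts to look and compute and a shell command to move; the robot and the scene stay as the last step left them, time stands still between calls to the robot, and variables do not carry over. Pictures are saved under pics/ and viewed, and the job is handed in when it is done.

```bash
ls; mkdir -p pics; python3 - <<'E'
from bench import telemetry, viewer, r
import cv2,numpy as np
np.set_printoptions(precision=4,suppress=True)
print(telemetry.sense())
for n in("scene","top","wrist"):
    cv2.imwrite(f"pics/{n}0.png",viewer.snapshot(n)[:,:,::-1]); print(n,viewer.camera_model(n))
E
```

```text
pics
{'time': 0.0, 'joint_pos': array([65.9828,  7.5125, 85.3308, -0.    , 87.2617, -4.8933]), 'qd': array([ 0.0135, -0.0326, -0.0552,  0.0053, -0.0574, -0.0765]), 'joint_efforts': array([  0.0036, -56.9393, -50.0563,   0.0005,   0.0143,   0.    ]), 'tool_pos': array([196.3293, 566.4013, 241.2572]), 'tcp_rot': array([-179.8954,   -0.0089,  160.8761]), 'ft_force': array([ 0.2715, -0.3952, -0.1579]), 'wrist_torque': array([ 0.0417, -0.0085,  0.0334]), 'finger_gap': 85.56780584445455}
scene {'fx': 508.8442995498288, 'fy': 508.8442995498288, 'cx': 318.12871795149357, 'cy': 236.65393440766195, 'cam_to_world': array([[   0.8575,   -0.2353,    0.4576,  118.9766],
       [  -0.5145,   -0.3788,    0.7693, -831.9766],
       [  -0.0077,   -0.8951,   -0.4459,  469.3651],
       [   0.    ,    0.    ,    0.    ,    1.    ]])}
top {'fx': 489.5010773260835, 'fy': 489.5010773260835, 'cx': 317.6404946108158, 'cy': 237.01330637242887, 'cam_to_world': array([[  -0.0056,   -0.9962,    0.0871,  421.2283],
       [  -1.    ,    0.0056,   -0.0007, -164.2263],
       [   0.0002,   -0.0871,   -0.9962,  945.2839],
       [   0.    ,    0.    ,    0.    ,    1.    ]])}
wrist {'fx': 342.18886562494475, 'fy': 342.18886562494475, 'cx': 316.11771135163013, 'cy': 238.72205477472147, 'mount': array([[  -0.0011,   -0.9466,   -0.3225,   82.631 ],
       [   1.    ,   -0.0009,   -0.0009,   -0.3041],
       [   0.0006,   -0.3225,    0.9466, -130.2044],
       [   0.    ,    0.    ,    0.    ,    1.    ]])}
```

View pics/scene0.png

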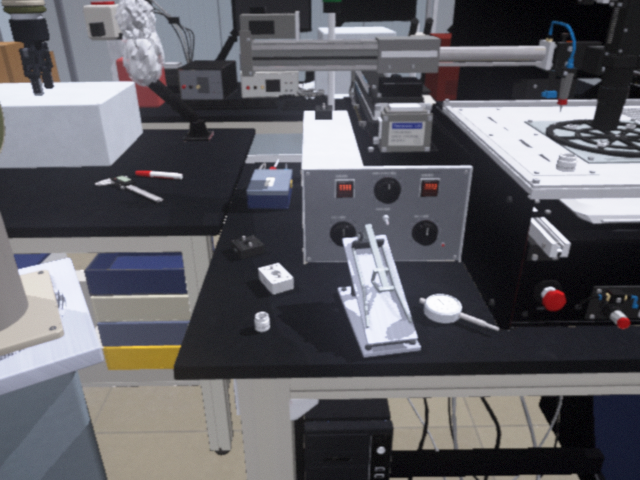

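View pics/top0.png

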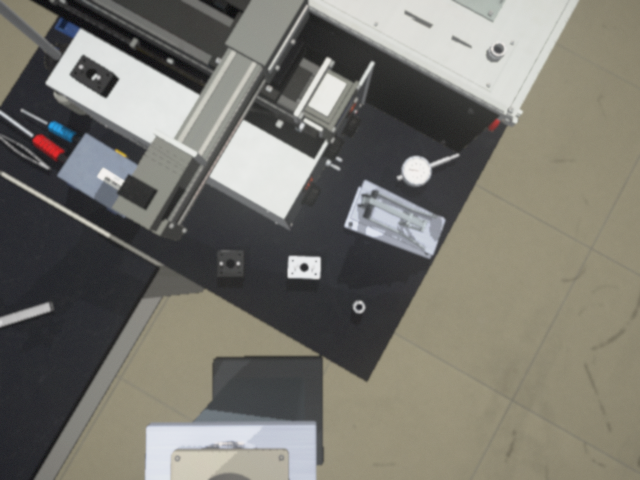

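The scene view shows the oblong white block near (276,278), the rack at (375,290) rising away from the camera and the gauge at (443,308). In the top view the block is at (304,268), the square block at (231,264), the mount at (359,307) and the rack at (395,218). I'll enlarge the top view next.

```bash
python3 - <<'E'
import cv2
t=cv2.imread("pics/top0.png")
cv2.imwrite("pics/top_rack.png",cv2.resize(t[170:270,335:455],None,fx=6,fy=6,interpolation=cv2.INTER_CUBIC)[:600])
cv2.imwrite("pics/top_blk.png",cv2.resize(t[245:290,270:340],None,fx=10,fy=10,interpolation=cv2.INTER_CUBIC))
s=cv2.imread("pics/scene0.png")
cv2.imwrite("pics/sc_rack.png",cv2.resize(s[215:360,325:510],None,fx=4,fy=4,interpolation=cv2.INTER_CUBIC))
E
```

```text
(no output)
```

View pics/top_rack.png

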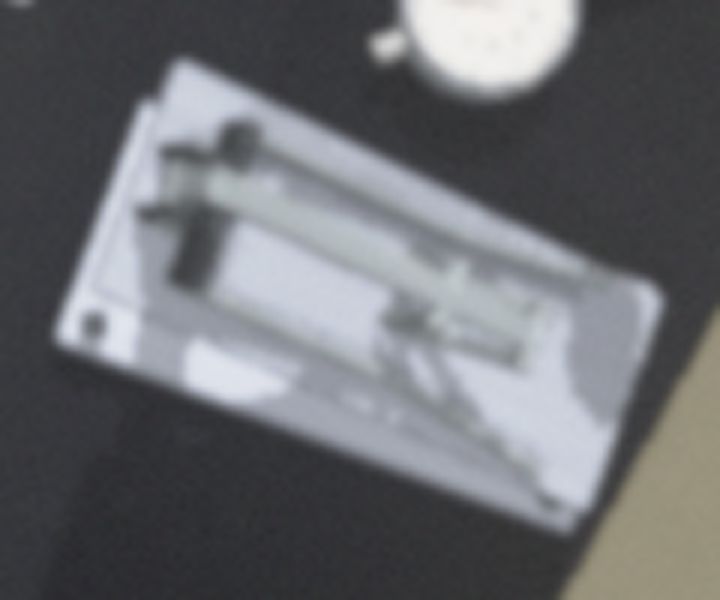

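View pics/sc_rack.png

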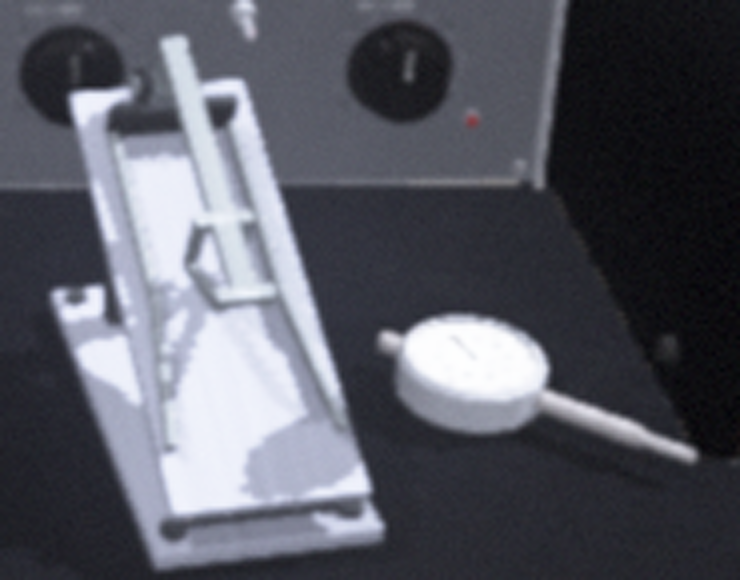

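View pics/top_blk.png

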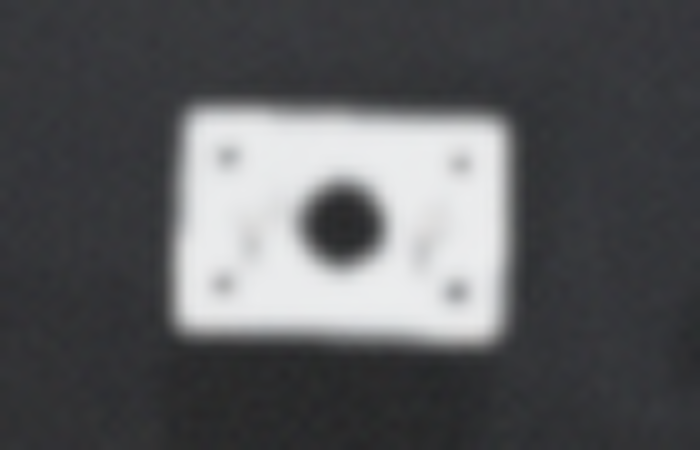

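The top zoom shows the floor's low-end corners at full-image (445.8,219.2) and (434.5,255.3), and one high-end corner at (365,180). In the scene zoom the four floor corners are near (367.5,344.3), (417.5,339.3), (343,238.8) and (385.8,235.5). Next I'll triangulate these and find the block.

```bash
cat > h.py <<'E'
import numpy as np,cv2
from scipy.optimize import least_squares
from scipy.spatial.transform import Rotation as R
from bench import telemetry, viewer
np.set_printoptions(precision=3,suppress=True)
def ray(n,uv,T=None):
    m=viewer.camera_model(n); M=m["cam_to_world"] if T is None else T
    d=M[:3,:3]@np.array([(uv[0]-m["cx"])/m["fx"],(uv[1]-m["cy"])/m["fy"],1]); return M[:3,3],d/np.linalg.norm(d)
def onz(n,uv,z,T=None):
    o,d=ray(n,uv,T); return o+d*(z-o[2])/d[2]
def tri(rays):
    A=sum(np.eye(3)-np.outer(d,d) for o,d in rays); b=sum((np.eye(3)-np.outer(d,d))@o for o,d in rays)
    p=np.linalg.solve(A,b); return p,[np.linalg.norm((np.eye(3)-np.outer(d,d))@(p-o)) for o,d in rays]
def wristT(s):
    M=viewer.camera_model("wrist")["mount"]; T=np.eye(4); T[:3,:3]=R.from_euler('xyz',s["tcp_rot"],degrees=True).as_matrix(); T[:3,3]=s["tool_pos"]; return T@M
s25,c25=np.sin(np.radians(25)),np.cos(np.radians(25))
def track_T(X,Y,yaw): # rack pose (deg)
    Rz=R.from_euler('z',yaw,degrees=True).as_matrix()
    Rt=Rz@R.from_euler('y',-25,degrees=True).as_matrix()
    T=np.eye(4);T[:3,:3]=Rt;T[:3,3]=Rz@[35,0,80]+[X,Y,0]; return T
E
python3 - <<'E'
from h import *
P={(-133,-36):((445.8,219.2),(417.5,339.3)),(-133,36):((434.5,255.3),(367.5,344.3)),(55,-36):((365,180),(385.8,235.5)),(55,36):(None,(343,238.8))}
obs=[]
for k,(a,b) in P.items():
    rs=[ray(n,uv) for n,uv in(("top",a),("scene",b)) if uv]
    if len(rs)==2: print(k,*tri(rs))
    for (o,d) in rs: obs.append((k,o,d))
def res(p):
    T=track_T(*p); out=[]
    for k,o,d in obs:
        q=T[:3,:3]@[*k,0]+T[:3,3]; out+=list((np.eye(3)-np.outer(d,d))@(q-o))
    return out
f=least_squares(res,[450,-330,90]); print("rack",f.x,np.sqrt(2*f.cost/len(obs)))
print(np.reshape(f.fun,(-1,3)))
T=track_T(*f.x)
for q in([-106,0,0],[0,0,0],[-36,0,5]): print(q,T[:3,:3]@q+T[:3,3])
# block
t=cv2.imread("pics/top0.png"); g=cv2.cvtColor(t,cv2.COLOR_BGR2GRAY)
m=(g[245:290,270:340]>130).astype(np.uint8); c=max(cv2.findContours(m,0,2)[0],key=cv2.contourArea)
rr=cv2.minAreaRect(c); box=cv2.boxPoints(rr)+[270,245]; print(rr)
W=np.array([onz("top",u,20) for u in box]);print(W, np.linalg.norm(W-np.roll(W,1,0),axis=1),W.mean(0))
e=[W[(i+1)%4]-W[i] for i in(0,1)]; L=max(e,key=np.linalg.norm); print("yaw long",np.degrees(np.arctan2(L[1],L[0])))
E
```

```text
(-133, -36) [ 533.784 -408.273   19.811] [np.float64(1.2764008367004216), np.float64(1.2764008367004434)]
(-133, 36) [ 464.795 -384.101   23.272] [np.float64(1.4509544497569897), np.float64(1.4509544497568625)]
(55, -36) [ 594.993 -248.305   99.309] [np.float64(0.08352447743497388), np.float64(0.08352447743484818)]
rack [ 529.347 -316.475   69.151] 2.168345302887594
[[-1.833 -1.216  0.097]
 [ 1.819  0.44   2.088]
 [-0.745  1.081 -0.295]
 [ 1.602 -0.351  0.884]
 [-1.066 -2.039 -0.016]
 [ 0.496  1.002  2.217]
 [-0.273  1.084  1.486]]
[-106, 0, 0] [ 507.612 -373.545   35.202]
[0, 0, 0] [ 541.804 -283.767   80.   ]
[-36, 0, 5] [ 529.44  -316.233   69.317]
((33.5, 22.0), (22.0, 33.0), 90.0)
[[ 466.441 -106.69    20.   ]
 [ 466.092 -169.093   20.   ]
 [ 424.634 -168.843   20.   ]
 [ 424.983 -106.683   20.   ]] [41.459 62.404 41.459 62.161] [ 445.537 -137.827   20.   ]
yaw long -90.32081922396483
```

```bash
python3 - <<'E'
from h import *
def proj(n,p):
    m=viewer.camera_model(n); q=np.linalg.inv(m["cam_to_world"])@[*p,1]; return [m["fx"]*q[0]/q[2]+m["cx"],m["fy"]*q[1]/q[2]+m["cy"]]
for p in([196,566,242],[196,566,400],[300,350,240],[400,0,240],[420,-10,240],[430,-80,200]): print(p,np.array([proj("scene",p),proj("top",p)]))
for uv in((305,262),(467,262),(247,250)): print("sc z0",uv,onz("scene",uv,0))
for uv in((303,118),(472,166),(303,167)): 
   print(uv)
for uv in((290,220),(327,140),(150,190),(145,222)): print("top z0/150/250",uv,[onz("top",uv,z)[:2] for z in(0,150,250)])
for n,uv in (("gauge",(415,170)),("mount",(359,307)),("square",(231,264))): print(n,onz("top",uv,15))
E
```

```text
[196, 566, 242] [[  44.63    92.155]
 [-206.792  445.412]]
[196, 566, 400] [[  27.21    20.204]
 [-364.565  495.235]]
[300, 350, 240] [[108.362 104.115]
 [-45.861 367.994]]
[400, 0, 240] [[209.847 133.819]
 [202.908 295.362]]
[420, -10, 240] [[223.032 133.456]
 [210.085 281.293]]
[430, -80, 200] [[246.645 165.883]
 [262.05  274.341]]
sc z0 (305, 262) [ 524.651 -100.866    0.   ]
sc z0 (467, 262) [ 782.68  -260.534    0.   ]
sc z0 (247, 250) [451.299   1.19    0.   ]
(303, 118)
(472, 166)
(303, 167)
top z0/150/250 (290, 220) [array([ 537.414, -111.29 ]), array([ 518.978, -119.69 ]), array([ 506.687, -125.29 ])]
top z0/150/250 (327, 140) [array([ 695.91 , -184.387]), array([ 652.322, -181.188]), array([ 623.264, -179.055])]
top z0/150/250 (150, 190) [array([597.992, 162.335]), array([569.942, 110.515]), array([551.243,  75.969])]
top z0/150/250 (145, 222) [array([535.075, 170.526]), array([517.01 , 117.407]), array([504.966,  81.994])]
gauge [ 631.433 -353.555   15.   ]
mount [ 369.79  -242.022   15.   ]
square [452.086  -0.062  15.   ]
```

View pics/wrist0.png

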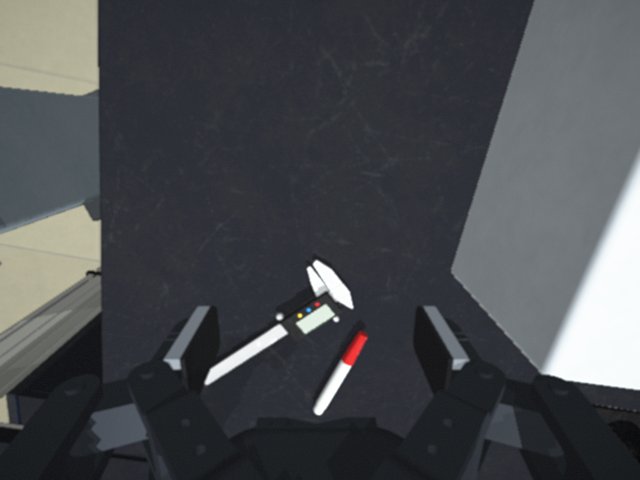

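```bash
cat >> h.py <<'E'
def pose(p,rot):  # rot: matrix or rpy deg
    T=np.eye(4);T[:3,:3]=R.from_euler('xyz',rot,degrees=True).as_matrix() if np.ndim(rot)==1 else rot;T[:3,3]=p;return T
def delta(C,G): # commanded -> goal : shift cm, rotvec rad
    D=np.linalg.inv(C)@G; return np.round(D[:3,3]/10,2), np.round(R.from_matrix(D[:3,:3]).as_rotvec(),4)
def apply(C,sh,rv):
    return C@pose(np.array(sh)*10,R.from_rotvec(rv).as_matrix())
E
python3 - <<'E'
from h import *
print("box top corner",tri([ray("top",(290,222)),ray("scene",(303,167))]))
C=pose([196.56,566.895,242.292],[180,0,160.875])
for p,y in (([365,110,240],125),([430,-125,220],89)): print(p,*delta(C,pose(p,[180,0,y])))
E
```

```text
box top corner (array([ 511.33 , -122.77 ,  195.489]), [np.float64(1.173089359288924), np.float64(1.1730893592889604)])
[365, 110, 240] [-30.88 -37.65   0.23] [ 0.    -0.     0.626]
[430, -125, 220] [-44.72 -57.72   2.23] [ 0.    -0.     1.254]
```

```bash
python3 -m inch '[[[-30.9,-37.6,0.2],[0,0,0.63],1],[[-30.9,-37.6,0.2],[0,0,0.63],1],[[-30.9,-37.6,0.2],[0,0,0.63],1],[[-30.9,-37.6,0.2],[0,0,0.63],1],[[-30.9,-37.6,0.2],[0,0,0.63],1],[[-30.9,-37.6,0.2],[0,0,0.63],1],[[-30.9,-37.6,0.2],[0,0,0.63],1],[[-30.9,-37.6,0.2],[0,0,0.63],1],[[-30.9,-37.6,0.2],[0,0,0.63],1],[[-30.9,-37.6,0.2],[0,0,0.63],1],[[-30.9,-37.6,0.2],[0,0,0.63],1],[[-30.9,-37.6,0.2],[0,0,0.63],0.65],[[-43.3,-58.2,1.2],[0,0,1.25],0.65],[[-43.3,-58.2,1.2],[0,0,1.25],0.65],[[-43.3,-58.2,1.2],[0,0,1.25],0.65],[[-43.3,-58.2,1.2],[0,0,1.25],0.65],[[-43.3,-58.2,1.2],[0,0,1.25],0.65],[[-43.3,-58.2,1.2],[0,0,1.25],0.65],[[-43.3,-58.2,1.2],[0,0,1.25],0.65],[[-43.3,-58.2,1.2],[0,0,1.25],0.65]]'; python3 - <<'E'
from h import *
s=telemetry.sense();cv2.imwrite("pics/w1.png",viewer.snapshot("wrist")[:,:,::-1]);print(s)
import json;json.dump([list(s["tool_pos"]),list(s["tcp_rot"])],open("w1.json","w"))
C=apply(pose([196.56,566.895,242.292],[180,0,160.875]),[-43.3,-58.2,1.2],[0,0,1.25]);print(C)
E
```

```text
time: 2.15
tool_pos: [415.1, -123.1, 230.1]
tcp_rot: [-180.0, -0.0, 89.4]
ft_force: [0.8, -0.3, 0.8]
finger_gap: 55.5
{'time': 2.15, 'joint_pos': array([-23.333, -19.036, 111.267,   0.033,  87.809, -22.726]), 'qd': array([ 0.45 , -0.615,  0.181, -0.147, -0.037, -0.207]), 'joint_efforts': array([ -0.842, -32.511, -50.291,  -0.061,  -0.033,   0.008]), 'tool_pos': array([ 415.147, -123.096,  230.123]), 'tcp_rot': array([-179.976,   -0.046,   89.392]), 'ft_force': array([ 0.785, -0.288,  0.843]), 'wrist_torque': array([-0.022,  0.049, -0.034]), 'finger_gap': 55.4562919650104}
[[   0.013    1.       0.     414.98 ]
 [   1.      -0.013    0.    -124.846]
 [   0.       0.      -1.     230.292]
 [   0.       0.       0.       1.   ]]
```

View pics/w1.png

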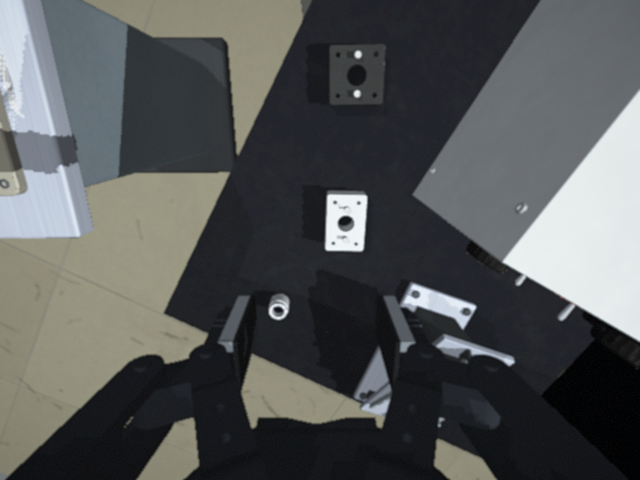

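The wrist view shows the oblong block at (346,222) with its corners clear, the mount at (279,307) and the rack at the lower right.

```bash
cat > blk.py <<'E'
from h import *
import json
def block(img,roi,T,z=22,th=130):
    g=cv2.cvtColor(cv2.imread(img),cv2.COLOR_BGR2GRAY); x0,x1,y0,y1=roi
    m=cv2.morphologyEx((g[y0:y1,x0:x1]>th).astype(np.uint8),cv2.MORPH_CLOSE,np.ones((9,9)))
    c=max(cv2.findContours(m,0,1)[0],key=cv2.contourArea)[:,0]+[x0,y0]
    W=np.array([onz("wrist",u+0.0,z,T)[:2] for u in c],np.float32)
    (cx,cy),(w,h),a=cv2.minAreaRect(W); B=cv2.boxPoints(((cx,cy),(w,h),a)); e=max(B[1]-B[0],B[2]-B[1],key=np.linalg.norm)
    return (cx,cy),(w,h),np.degrees(np.arctan2(e[1],e[0]))%180
E
python3 - <<'E'
from blk import *
p,r=json.load(open("w1.json"));T=wristT({"tool_pos":p,"tcp_rot":r})
for th in(120,150):print(block("pics/w1.png",(305,390,180,262),T,22,th))
E
```

```text
((445.165283203125, -138.97760009765625), (61.33589172363281, 41.38181686401367), np.float32(87.704994))
((445.0102844238281, -138.9494171142578), (60.53736877441406, 40.31713104248047), np.float32(87.88426))
```

```bash
python3 - <<'E'
from h import *
C=apply(pose([196.56,566.895,242.292],[180,0,160.875]),[-43.3,-58.2,1.2],[0,0,1.25])
for p in([445.2,-138.6,80],[445.2,-138.6,18]): print(*delta(C,pose(p,[180,0,87.8])))
s=telemetry.sense(); print(s["tool_pos"],s["tcp_rot"])
E
```

```text
[-1.34  3.04 15.03] [-0.    -0.     0.025]
[-1.34  3.04 21.23] [-0.    -0.     0.025]
[ 415.163 -123.07   230.267] [-179.997   -0.029   89.415]
```

```bash
python3 -m inch '[[[-1.34,3.04,7],[0,0,0.025],0.65],[[-1.34,3.04,15],[0,0,0.025],0.65],[[-1.34,3.04,15],[0,0,0.025],0.65],[[-1.34,3.04,15],[0,0,0.025],0.65],[[-1.34,3.04,15],[0,0,0.025],0.65],[[-1.34,3.04,15],[0,0,0.025],0.65]]'; python3 - <<'E'
from h import *
s=telemetry.sense();cv2.imwrite("pics/w2.png",viewer.snapshot("wrist")[:,:,::-1]);print(s["tool_pos"],s["tcp_rot"],s["qd"],s["ft_force"])
E
```

```text
time: 2.8
tool_pos: [446.9, -138.6, 83.0]
tcp_rot: [179.8, 0.1, 87.9]
ft_force: [0.5, -1.4, 0.9]
finger_gap: 55.1
[ 446.853 -138.571   82.979] [179.812   0.068  87.896] [-0.481 -0.929 -1.01  -0.032 -0.387 -0.17 ] [ 0.487 -1.373  0.859]
```

View pics/w2.png

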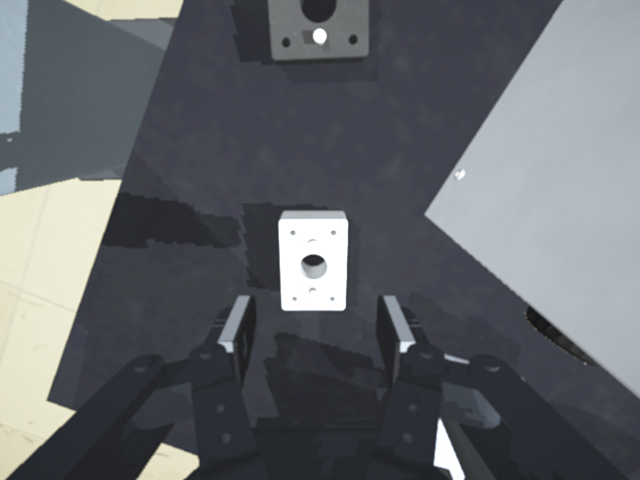

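The block at (314,266) is centred between the pads, whose inner edges are near 253 and 378, with its long axis along the image's vertical. Next I'll descend and close.

```bash
python3 -m inch '[[[0,0,2.5],[0,0,0],0.65],[[0,0,4.5],[0,0,0],0.65],[[0,0,6.2],[0,0,0],0.65],[[0,0,6.2],[0,0,0],0.65],[[0,0,6.2],[0,0,0],0.65],[[0,0,6.2],[0,0,0],0.65]]'; python3 - <<'E'
from h import *
s=telemetry.sense();print(s["tool_pos"],s["tcp_rot"],s["qd"],s["ft_force"])
E
```

```text
time: 3.45
tool_pos: [446.9, -139.3, 20.6]
tcp_rot: [179.8, 0.1, 87.8]
ft_force: [0.8, 0.6, 1.2]
finger_gap: 55.6
[ 446.933 -139.337   20.596] [179.8     0.079  87.83 ] [ 0.02   0.127  0.28  -0.017 -0.305 -0.067] [0.788 0.592 1.162]
```

```bash
python3 -m inch '[[[0,-0.15,0.2],[0,0,0],0.65],[[0,-0.15,0.2],[0,0,0],0.55],[[0,-0.15,0.2],[0,0,0],0.45],[[0,-0.15,0.2],[0,0,0],0.4],[[0,-0.15,0.2],[0,0,0],0.4],[[0,-0.15,0.2],[0,0,0],0.4],[[0,-0.15,0.2],[0,0,0],0.4],[[0,-0.15,0.2],[0,0,0],0.4]]' 50; python3 - <<'E'
from h import *
s=telemetry.sense();cv2.imwrite("pics/w3.png",viewer.snapshot("wrist")[:,:,::-1]);print(s)
E
```

```text
time: 4.25
tool_pos: [444.1, -138.8, 17.1]
tcp_rot: [180.0, 0.0, 87.8]
ft_force: [-1.6, 1.1, 6.1]
finger_gap: 39.0
{'time': 4.25, 'joint_pos': array([-23.669,   0.617, 117.647,  -0.001,  61.694, -21.49 ]), 'qd': array([-0.012, -0.091,  0.09 ,  0.041,  0.069,  0.035]), 'joint_efforts': array([ -0.061, -40.116, -40.35 ,   0.023,  -0.747,  -0.006]), 'tool_pos': array([ 444.132, -138.774,   17.069]), 'tcp_rot': array([179.961,   0.016,  87.822]), 'ft_force': array([-1.592,  1.14 ,  6.069]), 'wrist_torque': array([ 0.111,  0.271, -0.007]), 'finger_gap': 39.01009725227914}
```

View pics/w3.png

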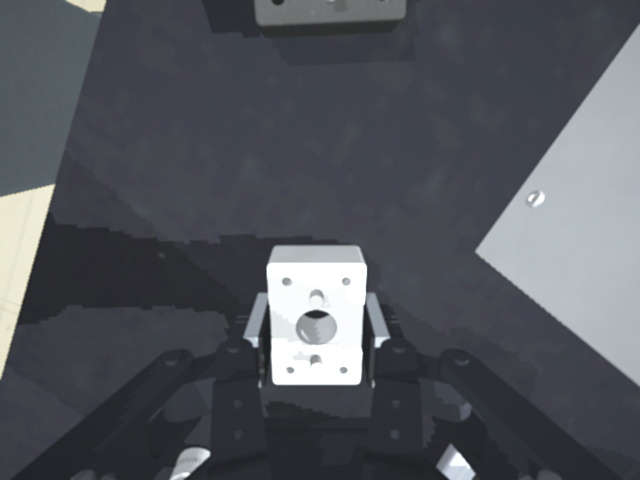

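```bash
python3 - <<'E'
from h import *
cv2.imwrite("pics/w3z.png",cv2.resize(cv2.imread("pics/w3.png")[230:400,230:400],None,fx=3.5,fy=3.5,interpolation=cv2.INTER_CUBIC))
E
```

```text
(no output)
```

View pics/w3z.png

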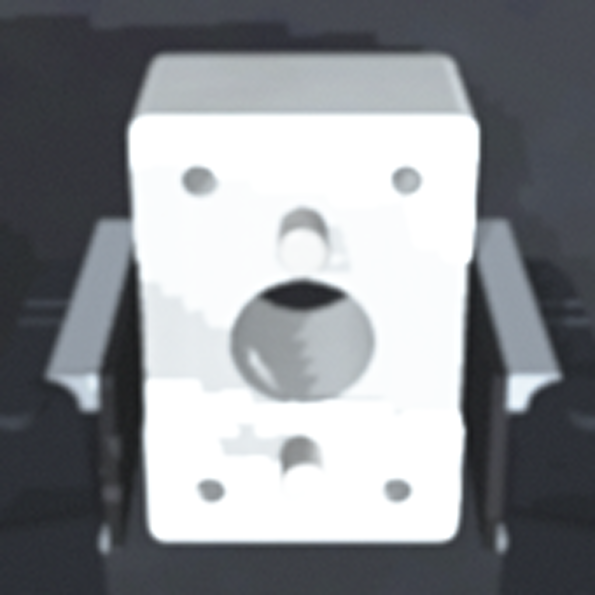

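```bash
python3 - <<'E'
from h import *
M=viewer.camera_model("wrist")["mount"]
for uv in((115,220),(100,220),(132,222),(60,378),(100,378),(482,222),(515,222),(560,378)):
    o,d=ray("wrist",(uv[0]/3.5+230,uv[1]/3.5+230),M); print(uv,o+d*(11-o[0])/d[0])
# block centre in tool: top corners at tool z=17-22=-5
q=[]
for uv in((130,115),(478,118),(460,540),(150,540)):
    o,d=ray("wrist",(uv[0]/3.5+230,uv[1]/3.5+230),M); q.append(o+d*(-5-o[2])/d[2]);print(q[-1])
print(np.mean(q,0))
E
```

```text
(115, 220) [ 11.    -23.243   5.684]
(100, 220) [ 11.    -25.145   5.686]
(132, 222) [ 11.    -21.014   5.147]
(60, 378) [ 11.    -23.792 -27.806]
(100, 378) [ 11.    -19.776 -27.808]
(482, 222) [11.    23.204  5.103]
(515, 222) [11.    27.37   5.098]
(560, 378) [ 11.     26.364 -27.831]
[ 29.937 -18.981  -5.   ]
[29.542 20.438 -5.   ]
[-29.603  20.866  -5.   ]
[-29.598 -19.222  -5.   ]
[ 0.069  0.775 -5.   ]
```

```bash
cat >> h.py <<'E'
C0=pose([196.56,566.895,242.292],[180,0,160.875])
def chain(*mv):
    C=C0
    for sh,rv in mv: C=apply(C,sh,rv)
    return C
MV=[([-43.3,-58.2,1.2],[0,0,1.25]),([-1.34,3.04,15],[0,0,0.025]),([0,0,6.2],[0,0,0]),([0,-0.15,0.2],[0,0,0])]
def toolgoal(T,p): # tool pose with TCP at track coords p
    return pose(T[:3,:3]@np.array(p)+T[:3,3], T[:3,:3]@np.diag([1,-1,-1]))
E
python3 - <<'E'
from h import *
C=chain(*MV);print(C[:3,3])
T=track_T(529.3,-316.5,69.15); G=toolgoal(T,[-106,0,140]);print(G)
print(delta(C,pose([440,-140,170],[180,0,87.8])));print(delta(C,G))
E
```

```text
[ 443.705 -138.583   16.292]
[[   0.323    0.935    0.15   486.506]
 [   0.847   -0.356    0.395 -428.862]
 [   0.423    0.      -0.906  162.086]
 [   0.       0.       0.       1.   ]]
(array([ -0.16,  -0.36, -15.37]), array([-0., -0.,  0.]))
(array([-28.84,   5.38, -14.58]), array([-0.071,  0.432,  0.321]))
```

```bash
python3 -m inch '[[[0,0,-2],[0,0,0],0.4],[[0,0,-6],[0,0,0],0.4],[[0,0,-10],[0,0,0],0.4],[[-1,0,-14.6],[0,0,0],0.4],[[-6,1,-14.6],[-0.014,0.086,0.064],0.4],[[-11,2,-14.6],[-0.028,0.172,0.128],0.4],[[-16,3,-14.6],[-0.042,0.26,0.19],0.4],[[-20,4,-14.6],[-0.056,0.345,0.256],0.4],[[-24,4.7,-14.6],[-0.071,0.432,0.321],0.4],[[-27,5.2,-14.6],[-0.071,0.432,0.321],0.4],[[-28.8,5.4,-14.6],[-0.071,0.432,0.321],0.4],[[-28.8,5.4,-14.6],[-0.071,0.432,0.321],0.4],[[-28.8,5.4,-14.6],[-0.071,0.432,0.321],0.4],[[-28.8,5.4,-14.6],[-0.071,0.432,0.321],0.4],[[-28.8,5.4,-14.6],[-0.071,0.432,0.321],0.4]]'; python3 - <<'E'
from h import *
import json
s=telemetry.sense();cv2.imwrite("pics/w4.png",viewer.snapshot("wrist")[:,:,::-1]);cv2.imwrite("pics/s4.png",viewer.snapshot("scene")[:,:,::-1]);print(s)
json.dump([list(s["tool_pos"]),list(s["tcp_rot"])],open("w4.json","w"))
E
```

```text
time: 5.8
tool_pos: [487.0, -427.3, 162.6]
tcp_rot: [-180.0, -25.0, 69.2]
ft_force: [-0.0, -0.1, -0.6]
finger_gap: 38.9
{'time': 5.8, 'joint_pos': array([-56.677,  28.875,  71.262,  20.077,  94.827, -36.829]), 'qd': array([-0.164, -0.075, -0.117, -0.11 ,  0.013, -0.079]), 'joint_efforts': array([ -0.36 , -72.589, -47.352,   2.57 ,   1.939,   0.002]), 'tool_pos': array([ 487.018, -427.27 ,  162.562]), 'tcp_rot': array([-179.994,  -24.977,   69.202]), 'ft_force': array([-0.008, -0.138, -0.552]), 'wrist_torque': array([-0.247,  0.097,  0.021]), 'finger_gap': 38.85090459087952}
```

View pics/w4.png

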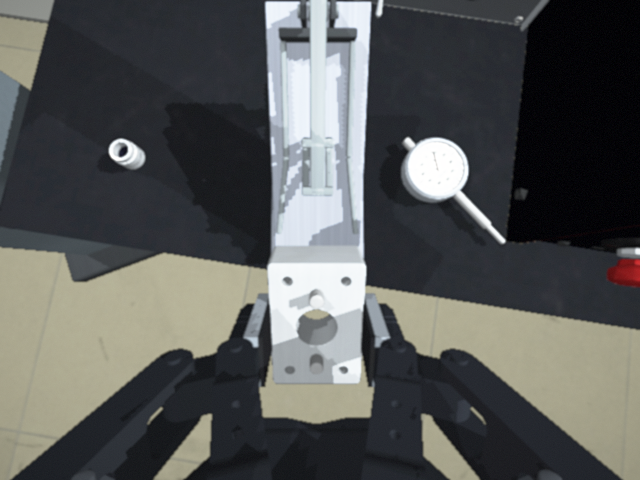

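View pics/s4.png

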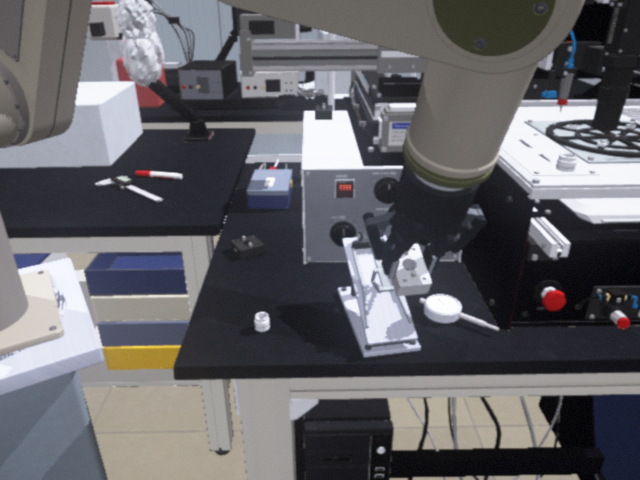

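The wrist view shows the held block at (317,320). The track runs straight ahead of it, with floor edges near columns 268 and 370, the catch at (318,165) and the end stop at row 33. I'll zoom in to measure the track's lateral offset.

```bash
python3 - <<'E'
import cv2
cv2.imwrite("pics/w4z.png",cv2.resize(cv2.imread("pics/w4.png")[0:265,225:415],None,fx=2.26,fy=2.26,interpolation=cv2.INTER_CUBIC)[:,:])
E
```

```text
(no output)
```

View pics/w4z.png

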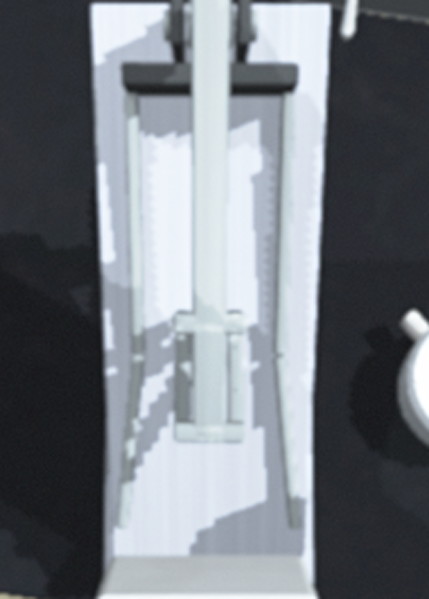

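```bash
python3 - <<'E'
from h import *
import json
p,r=json.load(open("w4.json"));Tw=wristT({"tool_pos":p,"tcp_rot":r})
T=track_T(529.3,-316.5,69.15);Ti=np.linalg.inv(T)
def tk(uv,z):
    o,d=ray("wrist",(uv[0]/2.26+225,uv[1]/2.26),Tw);o=Ti[:3,:3]@o+Ti[:3,3];d=Ti[:3,:3]@d;return o+d*(z-o[2])/d[2]
for n,uv,z in(("floor55,+36",(90,4),0),("floor55,-36",(330,4),0),("stop back+26",(123,65),16),("stop back-26",(297,65),16),("stop base front",(126,93),0),("stop base front",(295,93),0),("stop front top",(123,82),16),
 ("knee +22",(142,355),6),("knee -22",(278,355),6),("rail top +22",(138,100),6),("rail top -22",(282,100),6),("rail end",(118,526),6),("rail end",(130,526),6),("rail end",(289,526),6),("rail end",(301,526),6),("catch nose tip top L",(174,440),33),("catch nose R",(243,440),33)): print(n,tk(uv,z))
E
```

```text
floor55,+36 [54.619 34.124  0.   ]
floor55,-36 [ 54.555 -37.496   0.   ]
stop back+26 [35.134 23.326 16.   ]
stop back-26 [ 35.092 -26.615  16.   ]
stop base front [31.172 24.179  0.   ]
stop base front [ 31.129 -27.915   0.   ]
stop front top [30.845 23.478 16.   ]
knee +22 [-47.179  20.924   6.   ]
knee -22 [-47.204 -24.47    6.   ]
rail top +22 [28.128 20.064  6.   ]
rail top -22 [ 28.093 -23.45    6.   ]
rail end [-107.163   31.188    6.   ]
rail end [-107.164   26.879    6.   ]
rail end [-107.184  -30.193    6.   ]
rail end [-107.185  -34.5      6.   ]
catch nose tip top L [-70.37    9.488  33.   ]
catch nose R [-70.38  -11.936  33.   ]
```

```bash
cat >> h.py <<'E'
MV.append(([-28.8,5.4,-14.6],[-0.071,0.432,0.321]))
TE=track_T(529.3,-316.5,69.15)
def tc(p): return np.linalg.inv(TE)[:3,:3]@(np.array(p)-TE[:3,3])
def st():
    s=telemetry.sense(); f=TE[:3,:3].T@s["ft_force"]; print("t",s["time"],"trk",tc(s["tool_pos"]),"rpy",s["tcp_rot"],"F_trk",f,"gap",s["finger_gap"])
E
python3 - <<'E'
from h import *
C=chain(*MV);print("cmd",tc(C[:3,3]));st()
for p in([-110,-1.0,60],[-110,-1.0,24]): print(delta(C,toolgoal(TE,p)))
E
```

```text
cmd [-105.473   -0.05   139.982]
t 5.9 trk [-104.476    0.024  139.936] rpy [179.995 -24.966  69.199] F_trk [-0.744  0.214 -1.02 ] gap 38.85550880843293
(array([-0.45,  0.09,  8.  ]), array([ 0.   ,  0.001, -0.   ]))
(array([-0.45,  0.09, 11.6 ]), array([ 0.   ,  0.001, -0.   ]))
```

```bash
python3 -m inch '[[[-0.55,0.1,3],[0,0,0],0.4],[[-0.55,0.1,6],[0,0,0],0.4],[[-0.55,0.1,8],[0,0,0],0.4],[[-0.55,0.1,8],[0,0,0],0.4],[[-0.55,0.1,9],[0,0,0],0.4],[[-0.55,0.1,10],[0,0,0],0.4],[[-0.55,0.1,11.2],[0,0,0],0.4],[[-0.55,0.1,11.2],[0,0,0],0.4],[[-0.55,0.1,11.2],[0,0,0],0.4]]'; python3 - <<'E'
from h import *
import json
s=telemetry.sense();cv2.imwrite("pics/w5.png",viewer.snapshot("wrist")[:,:,::-1]);cv2.imwrite("pics/s5.png",cv2.resize(viewer.snapshot("scene")[215:365,320:520,::-1],None,fx=4,fy=4,interpolation=cv2.INTER_CUBIC));st()
json.dump([list(s["tool_pos"]),list(s["tcp_rot"])],open("w5.json","w"))
E
```

```text
time: 6.8
tool_pos: [502.6, -389.0, 58.2]
tcp_rot: [-180.0, -25.0, 69.1]
ft_force: [0.3, -0.4, 0.2]
finger_gap: 39.0
t 6.9 trk [-111.107   -1.379   28.621] rpy [179.958 -24.95   69.146] F_trk [-0.29   0.547 -1.938] gap 38.95547754809897
```

View pics/w5.png

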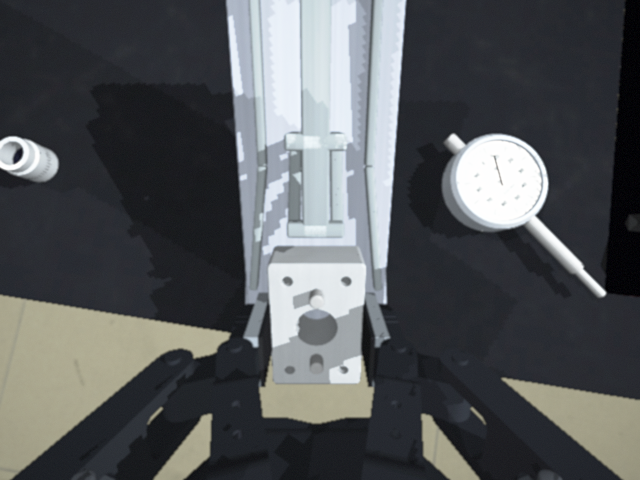

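View pics/s5.png

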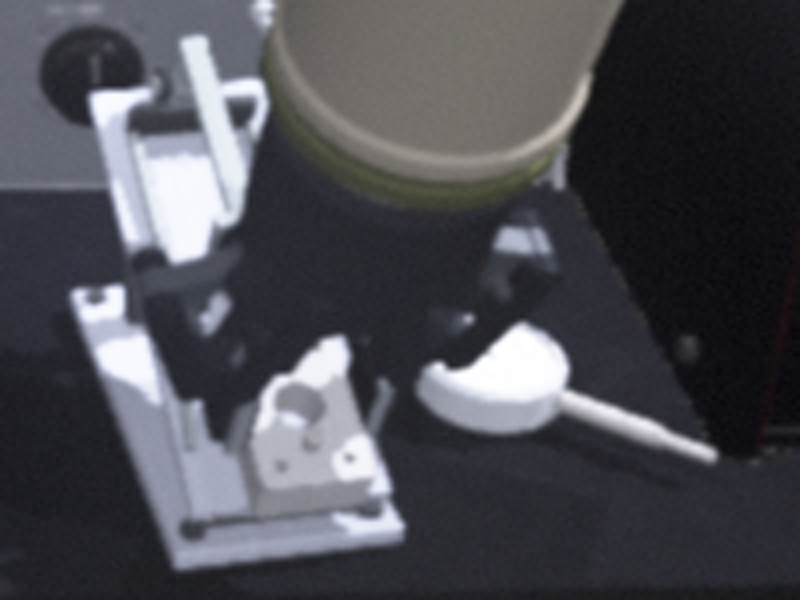

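```bash
python3 - <<'E'
import cv2
cv2.imwrite("pics/w5z.png",cv2.resize(cv2.imread("pics/w5.png")[130:395,220:410],None,fx=2.26,fy=2.26,interpolation=cv2.INTER_CUBIC))
E
```

```text
(no output)
```

View pics/w5z.png

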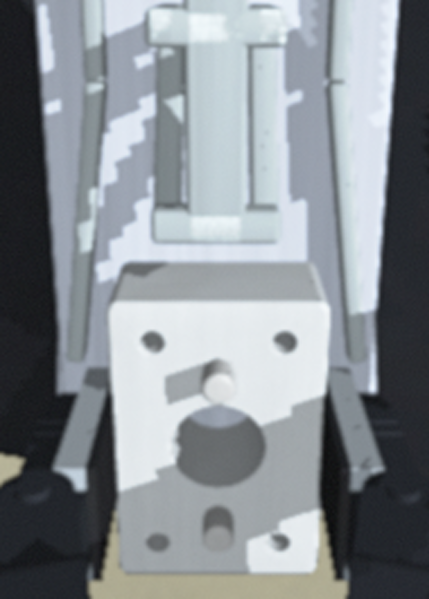

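```bash
python3 - <<'E'
from h import *
M=viewer.camera_model("wrist")["mount"]
def tl(uv,z):
    o,d=ray("wrist",(uv[0]/2.26+220,uv[1]/2.26+130),M);return o+d*(z-o[2])/d[2]
for n,zf in(("knee",22.6),):
    a=tl((104,80),zf);b=tl((327,82),zf);print(n,a,b,(a+b)/2,b-a)
a=tl((68,359),22.6);b=tl((363,360),22.6);print("rail ends outer",a,b,(a+b)/2,b-a)
a=tl((57,392),28.6);b=tl((377,393),28.6);print("floor low corners",a,b,(a+b)/2,b-a)
a=tl((37,10),28.6);b=tl((398,10),28.6);print("floor edges",a,b,(a+b)/2,b-a)
a=tl((152,241),-5);b=tl((279,241),-5);print("nose",a,b,(a+b)/2,b-a)
q=[tl(u,-5) for u in((109,303),(330,305),(318,572),(120,572))];print(np.array(q),np.mean(q,0))
E
```

```text
knee [ 64.281 -21.395  22.6  ] [63.835 22.084 22.6  ] [64.058  0.345 22.6  ] [-0.446 43.479  0.   ]
rail ends outer [  3.775 -32.286  22.6  ] [ 3.449 32.705 22.6  ] [ 3.612  0.209 22.6  ] [-0.326 64.99   0.   ]
floor low corners [ -7.847 -36.686  28.6  ] [-8.201 37.722 28.6  ] [-8.024  0.518 28.6  ] [-0.354 74.407  0.   ]
floor edges [ 77.153 -34.79   28.6  ] [77.05  36.272 28.6  ] [77.102  0.741 28.6  ] [-0.103 71.062  0.   ]
nose [ 40.433 -10.511  -5.   ] [40.404 11.221 -5.   ] [40.418  0.355 -5.   ] [-0.029 21.732  0.   ]
[[ 28.936 -18.409  -5.   ]
 [ 28.504  20.492  -5.   ]
 [-29.593  20.747  -5.   ]
 [-29.55  -18.942  -5.   ]] [-0.426  0.972 -5.   ]
```

```bash
python3 -m inch '[[[0.2,-0.05,0.4],[0,0,0],0.4],[[0.5,-0.05,0.8],[0,0,0],0.4],[[0.5,-0.05,1.0],[0,0,0],0.4],[[0.5,-0.05,1.0],[0,0,0],0.4]]'; python3 - <<'E'
from h import *
st()
E
```

```text
time: 7.3
tool_pos: [505.3, -380.3, 51.0]
tcp_rot: [-179.9, -25.0, 69.1]
ft_force: [-0.7, -0.3, -1.5]
finger_gap: 39.2
t 7.3 trk [-105.762   -0.262   17.367] rpy [-179.949  -24.997   69.135] F_trk [-1.112  0.57  -1.085] gap 39.18419087023961
```

```bash
python3 -m inch '[[[0,0.05,0.1],[0,0,0],0.4],[[0,0.05,0.15],[0,0,0],0.4],[[0,0.05,0.2],[0,0,0],0.4]]'; python3 - <<'E'
from h import *
st()
E
```

```text
time: 7.6
tool_pos: [506.1, -380.5, 50.0]
tcp_rot: [180.0, -25.0, 69.1]
ft_force: [-1.4, 0.1, 2.1]
finger_gap: 38.9
t 7.6 trk [-106.115   -1.152   16.338] rpy [179.99  -24.963  69.135] F_trk [0.5   1.345 2.079] gap 38.92610441622396
```

```bash
python3 -m inch '[[[0,0,0.05],[0,0,0],0.4],[[0,0,0.1],[0,0,0],0.4],[[0,0,0.1],[0,0,0],0.4]]'; python3 - <<'E'
from h import *
st()
cv2.imwrite("pics/w6.png",viewer.snapshot("wrist")[:,:,::-1]);cv2.imwrite("pics/s6.png",cv2.resize(viewer.snapshot("scene")[215:365,320:520,::-1],None,fx=4,fy=4,interpolation=cv2.INTER_CUBIC));st()
E
```

```text
time: 7.9
tool_pos: [506.2, -380.5, 49.9]
tcp_rot: [180.0, -24.9, 69.1]
ft_force: [-3.8, -0.6, 7.9]
finger_gap: 38.9
t 7.9 trk [-106.116   -1.161   16.28 ] rpy [179.974 -24.944  69.146] F_trk [1.602 3.38  7.939] gap 38.88726152404012
t 8.0 trk [-106.097   -1.169   16.27 ] rpy [179.971 -24.944  69.146] F_trk [0.704 3.852 7.729] gap 38.76503893551417
```

View pics/w6.png

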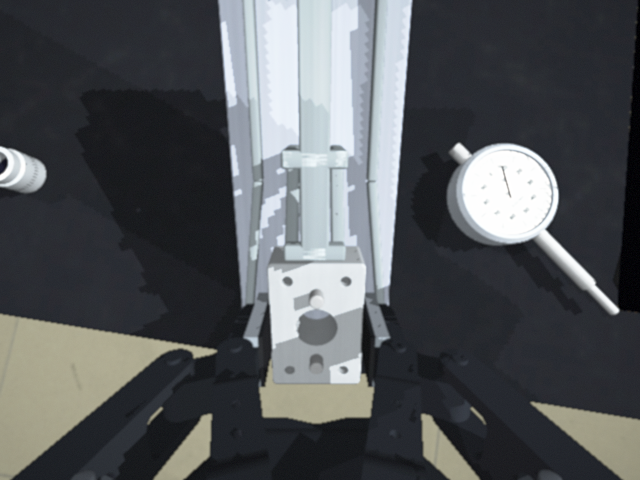

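View pics/s6.png

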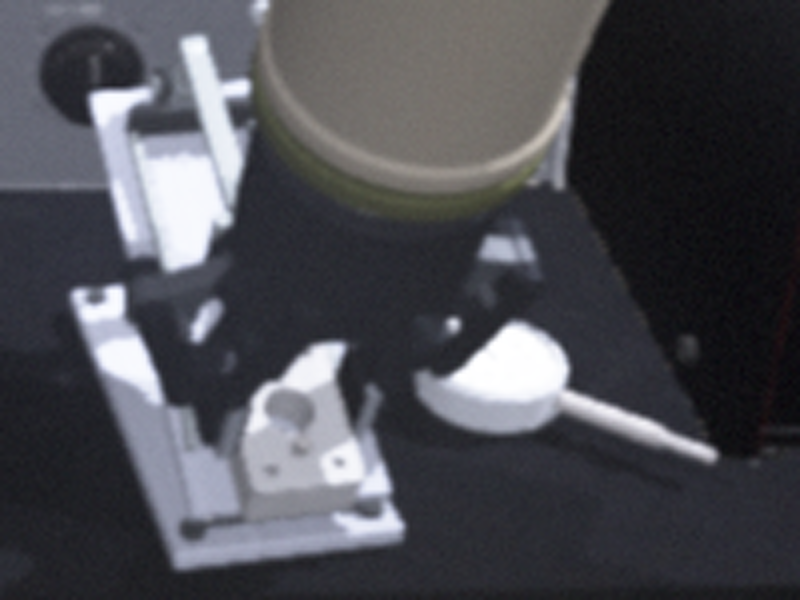

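The block lies flat in the lower end, with Fz about 8 N and TCP at track x ≈ -106. It is centred between the rail knees at (261,182) and (371,182), just below the nose. Now I'll slide it up in stages.

```bash
python3 -m inch '[[[0.5,0,0],[0,0,0],0.4],[[1,0,0],[0,0,0],0.4],[[1.5,0,0],[0,0,0],0.4],[[2,0,0],[0,0,0],0.4],[[2.5,0,0],[0,0,0],0.4],[[3,0,0],[0,0,0],0.4],[[3,0,0],[0,0,0],0.4]]'; python3 - <<'E'
from h import *
st()
cv2.imwrite("pics/w7.png",viewer.snapshot("wrist")[:,:,::-1])
E
```

```text
time: 8.7
tool_pos: [516.5, -355.3, 62.6]
tcp_rot: [179.9, -24.9, 69.2]
ft_force: [-1.0, -3.3, 4.9]
finger_gap: 38.5
t 8.7 trk [-76.058  -1.89   16.278] rpy [179.872 -24.891  69.173] F_trk [-1.073 -0.251  5.937] gap 38.457772202822106
```

View pics/w7.png

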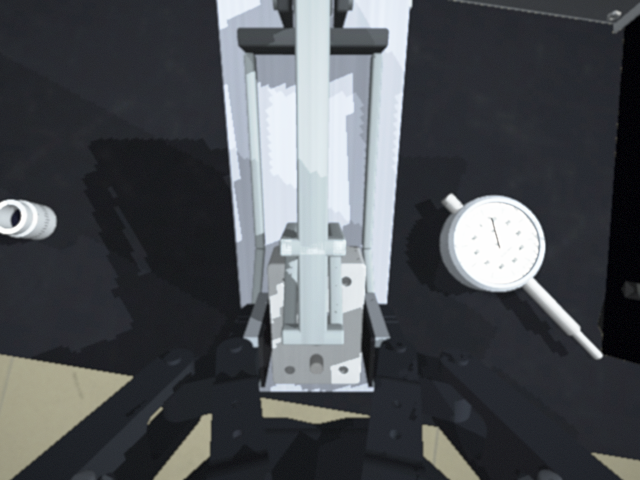

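```bash
python3 - <<'E'
import cv2
cv2.imwrite("pics/w7z.png",cv2.resize(cv2.imread("pics/w7.png")[0:400,205:425],None,fx=1.5*2.0/2.0*1.0,fy=1.5,interpolation=cv2.INTER_CUBIC))
cv2.imwrite("pics/w7y.png",cv2.resize(cv2.imread("pics/w7.png")[215:400,225:410],None,fx=3.2,fy=3.2,interpolation=cv2.INTER_CUBIC))
from h import *
M=viewer.camera_model("wrist")["mount"]
g=cv2.cvtColor(cv2.imread("pics/w7.png"),cv2.COLOR_BGR2GRAY)
for row in (34,): print(g[row,232:246],g[row,380:394])
E
```

```text
[187 184 186 182 160 116  80  72  72  75  73  74  74  74] [103 102 102 104 103 103 101 115 163 217 237 239 237 238]
```

View pics/w7y.png

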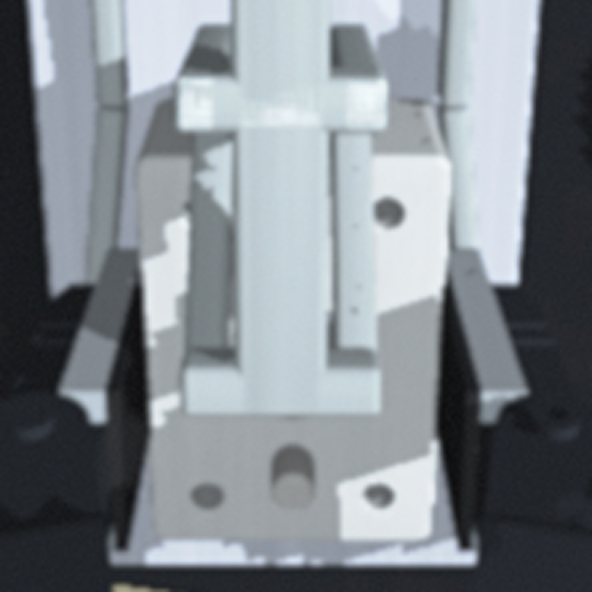

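View pics/w7z.png

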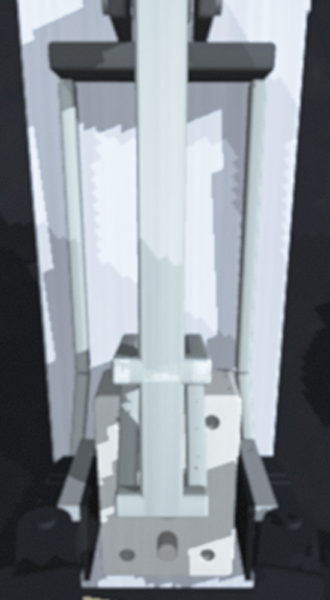

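```bash
python3 - <<'E'
from h import *
M=viewer.camera_model("wrist")["mount"]
def tl(uv,z):
    o,d=ray("wrist",uv,M);return o+d*(z-o[2])/d[2]
def pr(n,a,b,z):
    a=tl(a,z);b=tl(b,z);print(n,a,b,(a+b)[1]/2,(b-a)[1])
y=lambda u,v:(u/3.2+225,v/3.2+215)
pr("stop",(237,34),(388.5,34),0.3)
pr("knee inner",y(126,104),y(442,104),10.3)
pr("rail low out",y(52,290),y(520,285),16.3)
pr("floor low edge",y(110,565),y(477,565),16.3)
pr("block top",y(139,155),y(449,158),-5.7)
pr("block top low",y(152,535),y(434,535),-5.7)
E
```

```text
stop [110.331 -25.774   0.3  ] [110.252  25.01    0.3  ] -0.3817984938342214 50.783605491857465
knee inner [ 30.284 -22.071  10.3  ] [30.228 21.246 10.3  ] -0.41259241355413323 43.317236444900665
rail low out [ -2.048 -35.803  16.3  ] [-1.276 35.2   16.3  ] -0.30143846630560844 71.00310476960695
floor low edge [-54.171 -29.872  16.3  ] [-54.237  31.512  16.3  ] 0.8198665057130974 61.384507679140704
block top [ 29.507 -18.209  -5.7  ] [29.056 20.089 -5.7  ] 0.9402489384482138 38.298207782685964
block top low [-28.417 -19.081  -5.7  ] [-28.46   20.575  -5.7  ] 0.7470139905790383 39.65695884662649
```

```bash
python3 -m inch '[[[0.2,-0.12,0],[0,0,0],0.4],[[0.5,-0.12,0],[0,0,0],0.4],[[1,-0.12,0],[0,0,0],0.4],[[1.5,-0.12,0],[0,0,0],0.4],[[2,-0.12,0],[0,0,0],0.4],[[2,-0.12,0],[0,0,0],0.4]]'; python3 - <<'E'
from h import *
st()
cv2.imwrite("pics/w8.png",cv2.resize(viewer.snapshot("wrist")[40:400,205:425,::-1],None,fx=1.6,fy=1.6,interpolation=cv2.INTER_CUBIC))
E
```

```text
time: 9.35
tool_pos: [521.5, -338.5, 70.8]
tcp_rot: [179.9, -24.9, 69.1]
ft_force: [-2.1, -7.1, 4.8]
finger_gap: 39.3
t 9.35 trk [-56.753  -0.545  16.271] rpy [179.89  -24.866  69.133] F_trk [-4.639 -0.606  7.469] gap 39.34792015881037
```

View pics/w8.png

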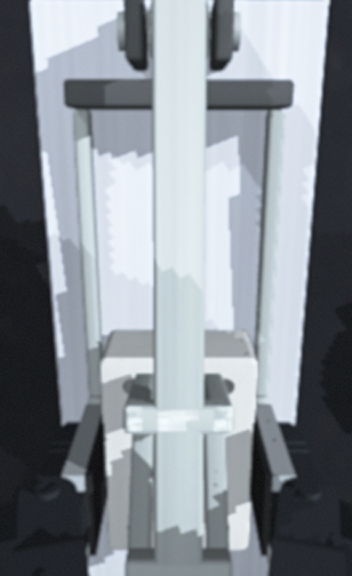

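The block's front is inside the parallel rails with a gap on each side, and the forces are small. Next I'll continue up the track.

```bash
python3 -m inch '[[[0.5,0,0],[0,0,0],0.4],[[1,0,0],[0,0,0],0.4],[[1.5,0,0],[0,0,0],0.4],[[2,0,0],[0,0,0],0.4],[[2,0,0],[0,0,0],0.4]]'; python3 - <<'E'
from h import *
st()
E
python3 -m inch '[[[0.5,0,0],[0,0,0],0.4],[[1,0,0],[0,0,0],0.4],[[1.5,0,0],[0,0,0],0.4],[[2,0,0],[0,0,0],0.4],[[2,0,0],[0,0,0],0.4]]'; python3 - <<'E'
from h import *
st()
cv2.imwrite("pics/w9.png",cv2.resize(viewer.snapshot("wrist")[40:400,205:425,::-1],None,fx=1.6,fy=1.6,interpolation=cv2.INTER_CUBIC))
E
```

```text
time: 9.9
tool_pos: [528.2, -321.3, 79.4]
tcp_rot: [179.9, -24.9, 69.2]
ft_force: [-2.1, -5.1, 6.0]
finger_gap: 38.7
t 9.9 trk [-36.37   -0.64   16.282] rpy [179.881 -24.886  69.156] F_trk [-2.45   0.108  7.747] gap 38.725976827256154
time: 10.4
tool_pos: [534.6, -304.3, 87.8]
tcp_rot: [179.9, -24.9, 69.2]
ft_force: [-2.2, -4.9, 5.7]
finger_gap: 38.7
t 10.4 trk [-16.351  -0.651  16.254] rpy [179.879 -24.887  69.158] F_trk [-2.432  0.299  7.38 ] gap 38.69320948553801
```

View pics/w9.png

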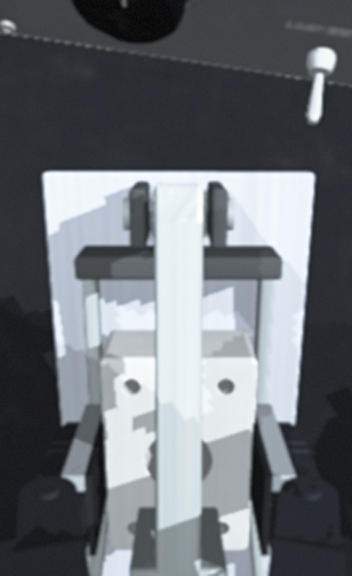

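The block is going up between the rails with its front edge just short of the stop, and the bar is lifted over it. For the last part I'll use small steps and watch the force.

```bash
python3 -m inch '[[[0.4,0,0],[0,0,0],0.4],[[0.8,0,0],[0,0,0],0.4],[[1.2,0,0],[0,0,0],0.4],[[1.2,0,0],[0,0,0],0.4]]'; python3 - <<'E'
from h import *
st()
E
python3 -m inch '[[[0.1,0,0],[0,0,0],0.4],[[0.2,0,0],[0,0,0],0.4],[[0.2,0,0],[0,0,0],0.4]]'; python3 - <<'E'
from h import *
st()
E
python3 -m inch '[[[0.1,0,0],[0,0,0],0.4],[[0.2,0,0],[0,0,0],0.4],[[0.2,0,0],[0,0,0],0.4]]'; python3 - <<'E'
from h import *
st()
cv2.imwrite("pics/w10.png",cv2.resize(viewer.snapshot("wrist")[40:400,205:425,::-1],None,fx=1.6,fy=1.6,interpolation=cv2.INTER_CUBIC))
E
```

```text
time: 10.85
tool_pos: [538.4, -294.3, 92.8]
tcp_rot: [179.9, -24.9, 69.1]
ft_force: [-2.6, -5.6, 5.2]
finger_gap: 38.7
t 10.85 trk [-4.587 -0.625 16.243] rpy [179.884 -24.877  69.147] F_trk [-3.388  0.445  7.341] gap 38.70767489860601
time: 11.15
tool_pos: [538.9, -293.1, 93.4]
tcp_rot: [179.9, -24.8, 69.1]
ft_force: [-2.4, -7.1, 3.7]
finger_gap: 38.6
t 11.15 trk [-3.158 -0.631 16.266] rpy [179.884 -24.845  69.125] F_trk [-5.228 -0.331  6.574] gap 38.60676267284135
time: 11.45
tool_pos: [539.5, -291.4, 94.2]
tcp_rot: [179.9, -24.8, 69.1]
ft_force: [-3.6, -7.7, 3.4]
finger_gap: 38.8
t 11.45 trk [-1.191 -0.616 16.257] rpy [179.887 -24.846  69.122] F_trk [-6.267  0.609  6.628] gap 38.80483259391055
```

View pics/w10.png

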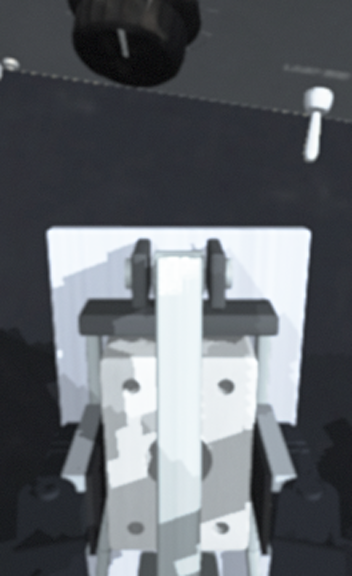

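```bash
for i in 1; do python3 -m inch '[[[0.1,0,0],[0,0,0],0.4],[[0.2,0,0],[0,0,0],0.4],[[0.2,0,0],[0,0,0],0.4]]'; done; python3 - <<'E'
from h import *
st()
E
python3 -m inch '[[[0.1,0,0],[0,0,0],0.4],[[0.15,0,0],[0,0,0],0.4],[[0.15,0,0],[0,0,0],0.4]]'; python3 - <<'E'
from h import *
st()
E
```

```text
time: 11.8
tool_pos: [540.2, -289.7, 95.1]
tcp_rot: [179.9, -24.9, 69.1]
ft_force: [-2.4, -7.6, 4.2]
finger_gap: 39.0
t 11.8 trk [ 0.907 -0.609 16.253] rpy [179.888 -24.857  69.123] F_trk [-5.432 -0.436  7.175] gap 38.96360422028768
time: 12.1
tool_pos: [540.6, -288.6, 95.7]
tcp_rot: [179.9, -24.8, 69.1]
ft_force: [-1.9, -8.8, 4.4]
finger_gap: 38.7
t 12.1 trk [ 2.137 -0.616 16.274] rpy [179.886 -24.829  69.117] F_trk [-6.187 -1.312  7.738] gap 38.69723148939237
```

```bash
python3 -m inch '[[[0.1,0,0],[0,0,0],0.4],[[0.15,0,0],[0,0,0],0.4],[[0.15,0,0],[0,0,0],0.4]]'; python3 - <<'E'
from h import *
st()
E
python3 -m inch '[[[0.1,0,0],[0,0,0],0.4],[[0.15,0,0],[0,0,0],0.4],[[0.15,0,0],[0,0,0],0.4]]'; python3 - <<'E'
from h import *
st()
cv2.imwrite("pics/w11.png",cv2.resize(viewer.snapshot("wrist")[40:400,205:425,::-1],None,fx=1.6,fy=1.6,interpolation=cv2.INTER_CUBIC))
E
```

```text
time: 12.4
tool_pos: [540.6, -288.6, 95.7]
tcp_rot: [179.9, -24.7, 69.1]
ft_force: [-4.5, -13.7, 0.6]
finger_gap: 38.6
t 12.4 trk [ 2.184 -0.589 16.285] rpy [179.882 -24.707  69.067] F_trk [-12.793  -0.66    6.579] gap 38.61992405229197
time: 12.7
tool_pos: [540.6, -288.6, 95.8]
tcp_rot: [179.9, -24.6, 69.0]
ft_force: [-5.3, -18.9, -3.8]
finger_gap: 38.8
t 12.7 trk [ 2.251 -0.599 16.357] rpy [179.874 -24.585  69.02 ] F_trk [-19.345  -1.786   4.791] gap 38.82539123760937
```

View pics/w11.png

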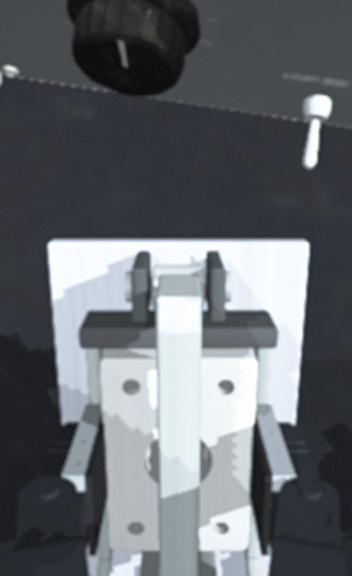

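The block's front edge meets the stop, the TCP has stalled at x ≈ 2.2, and the push force has risen to 19 N. The bar looks lower, so the catch appears to have dropped. Next I'll let go and back straight out along the tool axis.

```bash
python3 -m inch '[[[0,0,0],[0,0,0],0.5],[[0,0,0],[0,0,0],0.6],[[0,0,0],[0,0,0],0.68],[[0,0,0],[0,0,0],0.68],[[0,0,0],[0,0,0],0.68]]'; python3 - <<'E'
from h import *
st()
cv2.imwrite("pics/w12.png",cv2.resize(viewer.snapshot("wrist")[40:400,205:425,::-1],None,fx=1.6,fy=1.6,interpolation=cv2.INTER_CUBIC))
E
```

```text
time: 13.25
tool_pos: [541.6, -283.7, 96.2]
tcp_rot: [-180.0, -25.0, 69.2]
ft_force: [1.1, -0.1, -0.0]
finger_gap: 57.9
t 13.25 trk [ 6.848  0.21  14.643] rpy [-179.975  -24.994   69.157] F_trk [ 0.231 -1.124 -0.161] gap 57.93054763244836
```

View pics/w12.png

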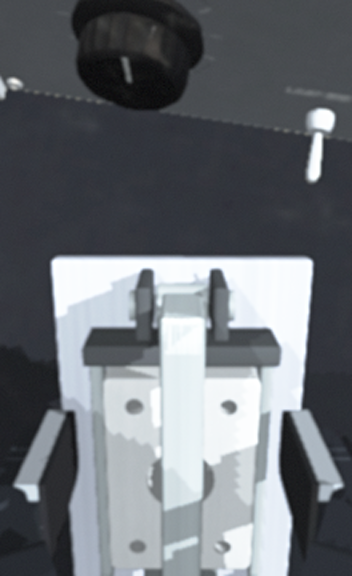

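The fingers are clear on both sides, the block is against the stop, and the contact force is zero. Retracting.

```bash
python3 -m inch '[[[0,0,-1],[0,0,0],0.68],[[0,0,-3],[0,0,0],0.68],[[0,0,-6],[0,0,0],0.68],[[0,0,-10],[0,0,0],0.68],[[0,0,-14],[0,0,0],0.68],[[-4,0,-16],[0,0,0],0.68],[[-6,0,-16],[0,0,0],0.68],[[-6,0,-16],[0,0,0],0.68],[[-6,0,-16],[0,0,0],0.68],[[-6,0,-16],[0,0,0],0.68]]'; python3 - <<'E'
from h import *
import json
s=telemetry.sense();cv2.imwrite("pics/w13.png",viewer.snapshot("wrist")[:,:,::-1]);st()
json.dump([list(s["tool_pos"]),list(s["tcp_rot"])],open("w13.json","w"))
cv2.imwrite("pics/s13.png",viewer.snapshot("scene")[:,:,::-1])
E
```

```text
time: 14.3
tool_pos: [498.3, -397.0, 215.5]
tcp_rot: [-179.9, -25.0, 69.1]
ft_force: [-0.4, 0.6, 0.2]
finger_gap: 58.1
t 14.35 trk [-52.425   0.218 174.236] rpy [-179.954  -25.023   69.179] F_trk [ 0.237 -0.206 -0.076] gap 58.062227351135604
```

View pics/w13.png

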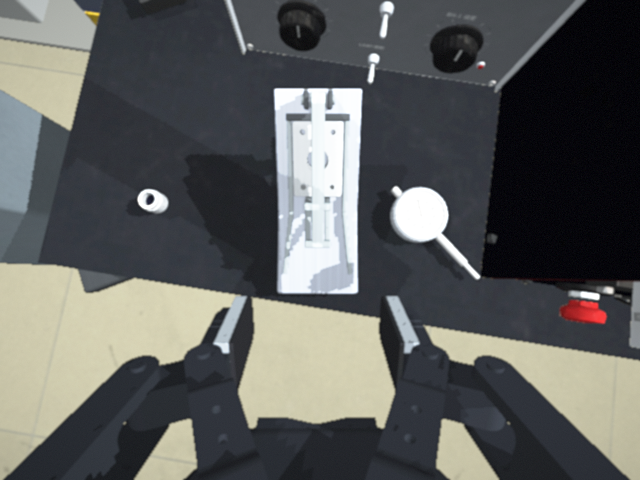

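View pics/s13.png

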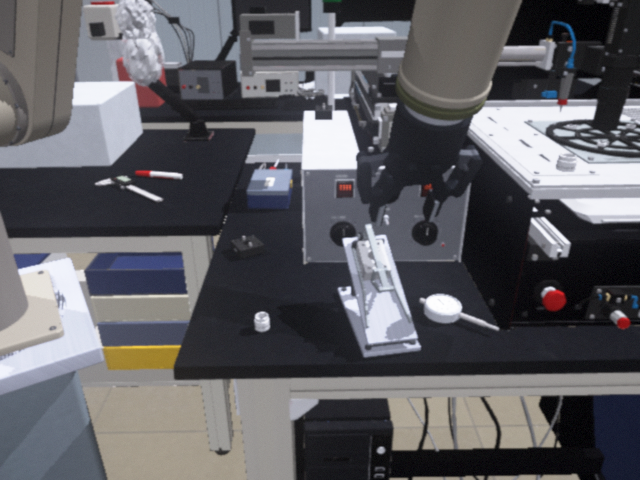

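```bash
python3 - <<'E'
import cv2
a=cv2.resize(cv2.imread("pics/w13.png")[85:255,265:370],None,fx=3.5,fy=3.5,interpolation=cv2.INTER_CUBIC)
b=cv2.resize(cv2.imread("pics/s13.png")[215:357,340:425],None,fx=4.19,fy=4.19,interpolation=cv2.INTER_CUBIC)[:595]
import numpy as np
cv2.imwrite("pics/cmp.png",np.hstack([a,b]))
E
```

```text
(no output)
```

View pics/cmp.png

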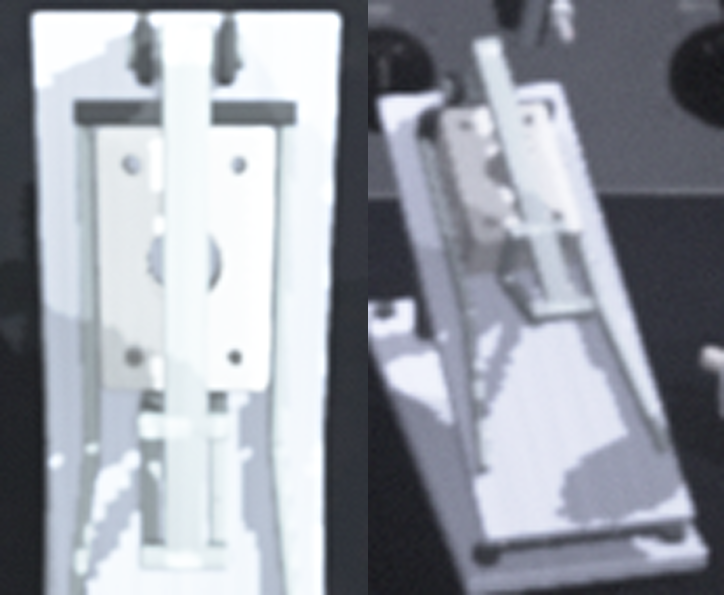

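The block sits against the stop, and the prongs' rear faces stand just behind its lower edge. The nose in the scene view is at about (386,289), the same as at the start. Next I'll check the bystanders and nose against the first pictures.

```bash
python3 - <<'E'
from h import *
a=cv2.imread("pics/scene0.png");b=cv2.imread("pics/s13.png")
g=lambda i:cv2.cvtColor(i,cv2.COLOR_BGR2GRAY).astype(np.float32)
for n,(x0,x1,y0,y1) in dict(nose=(373,396,283,293),mount=(250,275,308,336),square=(228,266,230,260),gauge=(415,500,290,335),lowtrack=(350,425,300,355)).items():
    d=np.abs(g(a)-g(b))[y0:y1,x0:x1]; sh,resp=cv2.phaseCorrelate(g(a)[y0:y1,x0:x1].copy(),g(b)[y0:y1,x0:x1].copy()); print(n,d.mean(),d.max(),np.round(sh,2),round(resp,2))
Tw=wristT({"tool_pos":__import__('json').load(open("w13.json"))[0],"tcp_rot":__import__('json').load(open("w13.json"))[1]})
Ti=np.linalg.inv(TE)
def tk(uv,z):
    o,d=ray("wrist",(uv[0]/3.5+265,uv[1]/3.5+85),Tw);o=Ti[:3,:3]@o+Ti[:3,3];d=Ti[:3,:3]@d;return o+d*(z-o[2])/d[2]
for n,uv,z in(("stop top front",(185,126),16),("block top up L",(97,127),22),("block top up R",(277,127),22),("block low L",(97,388),22),("block low R",(268,390),22),("nose tip L",(141,567),33),("nose R",(226,567),33)): print(n,tk(uv,z))
st()
E
```

```text
nose 15.952174 59.0 [ 0.55 -0.58] 0.69
mount 5.365714 42.0 [ 0.21 -0.  ] 0.91
square 3.209649 14.0 [0.15 0.17] 0.94
gauge 2.2964706 20.0 [-0.01  0.41] 1.0
lowtrack 12.02206 42.0 [ 0.4  -0.04] 0.97
stop top front [30.371 -1.543 16.   ]
block top up L [30.178 18.12  22.   ]
block top up R [ 30.118 -22.055  22.   ]
block low L [-28.862  19.515  22.   ]
block low R [-29.395 -21.389  22.   ]
nose tip L [-70.432   9.133  33.   ]
nose R [-70.452 -11.409  33.   ]
t 14.4 trk [-52.395   0.129 174.403] rpy [-179.973  -25.005   69.195] F_trk [ 0.547  0.724 -0.097] gap 58.112736897321504
```

```bash
python3 - <<'E'
from bench import r
print(r.hand_in())
E
```

```text
the job is handed in; nothing more can be done
None
```

The oblong block is loaded in the rack, fully home against the end stop with the catch dropped behind it. The job is handed in, at about 14.4 s on the robot's clock.

I gripped the block across its 40 mm width and laid it flat in the lower end at track x ≈ -106 mm. I then slid it up with its own edge lifting the catch. At the stop the tool stalled and the push force rose to 19 N. I opened the fingers and backed straight out; the gripper was never seen to touch the catch.

**Block:** its top face measured from about x = -29 to +30 mm, and the stop face at +30 mm, so the two are in contact.

**Catch:** the nose tip was at x = -70.4 mm, the same as when the catch was down before loading. In the scene view it sits within about 0.6 pixel of its starting place.

**Bystanders:** the square block, lens mount and dial gauge showed shifts of at most 0.4 pixel, which I put down to picture noise.

**Force:** the contact force was about zero after release.

**What disagreed:**
- The tool's reported x at the stop was about 2 mm past my first camera estimate of home. That is within calibration error, and I went by the contact force and the pictures instead.
- During the slide the tool sat up to 1.2 mm off the track's centre line, and I corrected it before the narrow rails.

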